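# Hold the thermometer probe centred in the incubator's green-collared well

## Robot

A 6-joint arm with a two-finger parallel gripper is mounted at the origin on a cart in front of the work surface, level with it; the furniture and walls round the work are solid. World frame = base frame: x ahead of the robot, y to its left, z up, the work surface at z = 0. Lengths are in m, angles in degrees, forces in N, time in s.
With the tool pointing down it reaches from about 0.375 to 0.75 m from the base axis. Payload 9 kg.
Tool frame: the origin (TCP) lies between the finger pads; the fingertips stand 19 mm ahead of it and the grasp point (between the pads) is the TCP; z points along the fingers, y is the line along which they close (so a half turn about z gives the same grasp; the last joint's range is limited). The gripper opens to 85 mm and grips with 20 to 120 N. Pads are 22 mm wide; open, the fingers measure 114 mm over their backs; the gripper's body (76 mm by 85 mm) begins 54 mm behind the grasp point. The pads swing forward as they close: fully open they stand 13 mm farther back than shut.
Start: joints at [-79.395, 5.964, 5.575, 89.605, 0, 77.527], TCP at [0.235, -0.552, 0.25] pointing down, gripper open.
Joint ranges: [-171.21, 171.21], [-48.23, 106.86], [-62.78, 66.21], [-105.2, 120.99], [-86.42, 89.51], [-180, 180]. Speed limits (degrees/s): [127.2, 127.2, 147.25, 180, 180, 180].

## Interface

Orientations are given as [roll, pitch, yaw] about the fixed x, y, z axes, in that order (R = Rz(yaw) Ry(pitch) Rx(roll)).
In Python, from bench import * gives the robot as it stands.
- The arm moves only by the tool play_rows, never from a script. Its argument "plan" is a list that holds one entry, the list of rows, each a list of 7 numbers: the shift along the tool's x, y, z each as a share of 15 cm, from -1 to 1, then the turn, a rotation vector about the tool's x, y, z each as a share of 60 degrees, from -1 to 1, then the opening, from 0 (shut) to 1 (fully open). A call has 1 to 8 rows; each row is the pose to reach, as a shift and turn from the pose commanded when the call began, along the tool's axes at that moment; what a row does not reach only later rows make up. A row lasts 1/8 s, in which the tool goes at most 62.5 mm and 10.7 degrees, less where a joint would pass 70% of its speed; a pose out of reach is approached as far as the arm can. A call with a number of a shift or a turn outside -1 to 1 is refused whole. A call with a gripper value outside its range is refused whole. The fingers move at their own pace and stop on an object; the grip force is fixed at half the most. Time passes only in rows, so rows that repeat a pose let the fingers close. It gives the time, the measured TCP pose, the force, the opening and the grip force at its end, in the units of the state.
- state(): the state, without advancing time (a new reading comes with each control period).
- grab_frame(name): name is "scene" or "top" or "wrist"; returns the picture (384x512x3 uint8, red, green, blue); there is no depth.
- camera_info(name): a dict with "mtx" (3x3 intrinsics, pixels), "dist_coeffs" ([k1, k2, p1, p2, k3] as OpenCV has them; the pictures are not rectified), "extrinsics" (4x4, takes a point from camera to world coordinates); the wrist camera has in their place "T_tool_cam" (4x4, takes a point from camera to tool coordinates, whose origin is the TCP and whose axes are the flange's). Camera axes: x right, y down, z forward; pixel columns grow to the right and rows downward; lengths in m; the calibration is good to about 2 mm. A picture is of the moment at which its call begins: read the wrist's pose just before it. camera_info takes no time and is no camera call.
- finish_job(): hands the job in; it is judged then, once.
The state is a dict: "t": time; "joint_positions": joint angles; "dq": joint speeds; "joint_torque": joint torques, N m; "eef_pos": TCP position; "ee_rot": TCP orientation; "ft_force": force on the tool from outside, world axes, zero at the start; "wrist_torque": the same for the moment, N m; "grip_width": finger opening in m; "finger_force": force on a finger pad.
Only numpy, scipy, OpenCV 4.12 (cv2) and the standard library are available. Lean on these libraries where they do the work, as an engineer would, in place of code of your own. Each camera call takes 0.05 s, during which the arm holds its last target. There are 200 camera calls.

## Task

Check the spore-test incubator: take the orange thermometer out of its stand by its handle, with a gentle grip (about 15 N, never over 35 N on a pad), and lower its steel rod through the guide collar of the green-marked well until the tip is about 45 mm below the collar's top, without the thermometer ever touching the collars, the bore walls, the well's floor or any other part of the incubator. Finish while holding it there, upright, still and centred in the collar's bore; do not let go. Leave the other things on the worktop where they are.

Things in the scene. Friction and masses are not known exactly. Their poses are not given: they have to be found in the camera images.
- thermometer: Orange handle block 34 x 24 x 65 mm (x, y, z; black display on top) on a straight steel rod, 6 mm diameter, 80 mm long; about 0.1 kg. Loose, upright in the stand. Origin: the rod's tip; z up along the rod; the handle fills z = 80 to 145 mm, centred on the rod. Grasp it from above at about z = 115 mm across its 24 mm (y) or 34 mm (x). May stand 3 mm off the stand's axis
- probe_tip (a point): the rod's tip (the same point as the thermometer's origin)
- probe_neck (a point): point on the rod's axis where the rod enters the handle, 80 mm above the tip
- probe_stand: Fixed stand: dark steel foot, 84 mm diameter, 12 mm high, and a grey upright tube, 36 mm outside and 12 mm inside diameter, its top 95 mm above the origin (underside centre). The handle rests on the tube's top with the rod inside; it lifts straight up and is free after 80 mm
- incubator: Fixed white and grey dry-block incubator, 130 x 200 x 85 mm (x, y, z). Origin: underside centre; x points to its back. Three open wells of 24 mm diameter in a row at y = -55, 0 and +55 mm, x = 0; their floor is 22 mm above the origin. A coloured collar lies over each well
- green_guide: The collar to use: a fixed green ring, 38 mm outside and 18 mm inside diameter, 10 mm high, on the incubator's top over one of the wells (which one varies). Origin: centre of its underside, on the bore's axis, 85 mm above the worktop; its top is 10 mm above that, the well's floor 63 mm below it. z points up
- yellow_guide: yellow collar, same form, over another well; not used
- blue_guide: blue collar, same form, over another well; not used
- marker_red: bystander: red-capped white marker, 138 x 12 x 13 mm, lying near the front edge; leave it alone. Origin: underside centre
- marker_black: bystander: black-capped white marker, 138 x 12 x 13 mm, lying near the front edge; leave it alone. Origin: underside centre
- impression_tray_blue: bystander: blue impression tray, 70 x 55 x 14 mm, near the front edge; leave it alone. Origin: underside centre
- plaster_model: bystander: cream plaster jaw model, 48 x 60 x 29 mm, at the back; leave it alone. Origin: underside centre
- dappen: bystander: small white glass dish, 37 x 37 x 26 mm, at the back; leave it alone. Origin: underside centre
- cotton_roll: bystander: white cotton roll, 38 x 10 x 10 mm, near the front edge; leave it alone. Origin: underside centre

How it is judged:
By the outcome, as a careful person would: the job done as asked, in the order asked, and still so for the second after the job is handed in, while the arm keeps its last pose, push and grip.
It also fails if it takes over 51 s, if anything falls off the work surface, if the arm or the gripper's body presses on something with over 40 N, if the wrist force passes 120 N, or if a joint passes its speed limit or range.

## Working session

There is one attempt and no reset: what is moved stays moved. The work goes in short steps, Python scripts to look and compute and a tool call to move; the robot and the scene stay as the last step left them, time stands still between calls to the robot, and variables do not carry over. Pictures are saved under pics/ and viewed, at most 11 in all, crops included, and the job is handed in when it is done.

Besides the shell and the picture viewer there is one more tool, called after ">>>" in YAML: its name, and indented under it one key for each argument. play_rows: Moves the arm, as the interface text tells. Shift numbers are shares of 15 cm and turn numbers shares of 60 degrees, none past 1 either way. Its arguments: {"type":"object","properties":{"plan":{"type":"array"}},"required":["plan"]}

```bash
mkdir -p pics; python3 - <<'E'
from bench import *
import cv2,numpy as np
s=state();print(s['eef_pos'],s['ee_rot'],s['grip_width'],s['t'])
for n in('scene','top'):
    i=camera_info(n);print(n,np.round(i['mtx'],1).tolist(),i['dist_coeffs'],np.round(i['extrinsics'],3).tolist())
    cv2.imwrite(f'pics/{n}0.png',cv2.cvtColor(grab_frame(n),cv2.COLOR_RGB2BGR))
print(camera_info('wrist'))
E
```

```text
[ 0.23514462 -0.55165162  0.24952374] [-1.79924655e+02 -1.78458684e-02  2.30788609e+01] 0.08541936877346676 0.0
scene [[480.6, 0.0, 249.2], [0.0, 480.6, 188.0], [0.0, 0.0, 1.0]] [-0.17333041  0.          0.          0.          0.        ] [[-0.631, -0.342, 0.696, -0.273], [-0.775, 0.248, -0.581, 0.641], [0.026, -0.906, -0.422, 0.574], [0.0, 0.0, 0.0, 1.0]]
top [[370.3, 0.0, 253.3], [0.0, 370.3, 191.3], [0.0, 0.0, 1.0]] [-0.01258495  0.          0.          0.          0.        ] [[-0.011, -0.995, 0.103, 0.454], [-1.0, 0.013, 0.016, -0.035], [-0.017, -0.102, -0.995, 0.981], [0.0, 0.0, 0.0, 1.0]]
{'mtx': array([[287.95136069,   0.        , 257.68135053],
       [  0.        , 287.95136069, 194.61629787],
       [  0.        ,   0.        ,   1.        ]]), 'dist_coeffs': array([-0.07147044,  0.        ,  0.        ,  0.        ,  0.        ]), 'T_tool_cam': array([[ 3.43825145e-04, -9.61292854e-01, -2.75528457e-01,
         6.93425682e-02],
       [ 9.99999925e-01,  3.79404427e-04, -7.58311679e-05,
        -1.31949169e-03],
       [ 1.77432676e-04, -2.75528411e-01,  9.61292912e-01,
        -1.22164841e-01],
       [ 0.00000000e+00,  0.00000000e+00,  0.00000000e+00,
         1.00000000e+00]])}
```

View pics/top0.png

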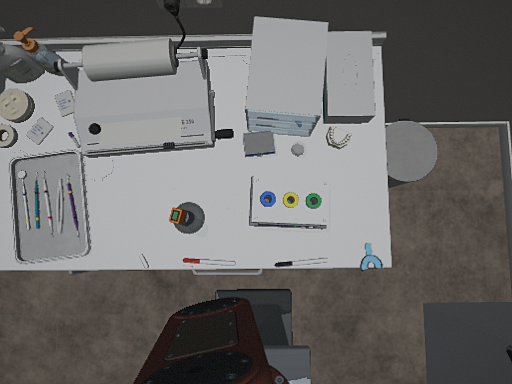

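View pics/scene0.png

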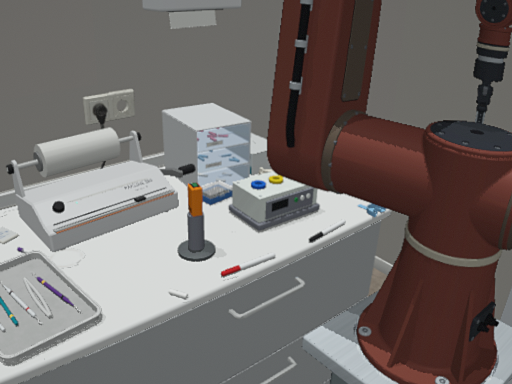

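The top view shows the thermometer in its stand at about (178,215) and the green collar at (313,201), with the blue and yellow collars to its left. The scene view shows the handle at about (195,200). The arm hides the green collar there.

```bash
cat > h.py <<'E'
from bench import *
import cv2,numpy as np
from scipy.spatial.transform import Rotation as R
def pose():
    s=state();T=np.eye(4);T[:3,:3]=R.from_euler('xyz',s['ee_rot'],degrees=True).as_matrix();T[:3,3]=s['eef_pos'];return T
def cam(n,T=None):
    i=camera_info(n);return i['mtx'],i['dist_coeffs'],(T@i['T_tool_cam'] if n=='wrist' else i['extrinsics'])
def plane(c,px,z):
    K,d,E=c;u=cv2.undistortPoints(np.array(px,float).reshape(-1,1,2),K,d).reshape(-1,2)
    r=np.c_[u,np.ones(len(u))]@E[:3,:3].T;o=E[:3,3];return o+r*((z-o[2])/r[:,2])[:,None]
def grab(n):
    T=pose();f=grab_frame(n);return f,cam(n,T)
def mask(f,col):
    h=cv2.cvtColor(f,cv2.COLOR_RGB2HSV);lo,hi=dict(orange=((5,150,60),(18,255,255)),green=((45,110,40),(80,255,255)),yellow=((24,140,80),(34,255,255)),blue=((100,150,60),(120,255,255)))[col]
    return cv2.inRange(h,lo,hi)
def blobs(m,a=15):
    n,l,s,c=cv2.connectedComponentsWithStats(m);return [(l==i,s[i],c[i]) for i in range(1,n) if s[i][4]>a]
E
python3 - <<'E'
from h import *
f,c=grab('top')
for col in('orange','green','yellow','blue'):
    for l,s,ct in blobs(mask(f,col)):
        print(col,s,ct.round(1),plane(c,ct,.095 if col!='orange' else .160).round(4))
cv2.imwrite('pics/t1.png',cv2.cvtColor(cv2.resize(f[180:260,140:340],None,fx=4,fy=4,interpolation=cv2.INTER_CUBIC),cv2.COLOR_RGB2BGR))
E
```

```text
orange [23 40  9  7 28] [27.9 43.6] [[0.8966 0.5084 0.16  ]]
orange [31 44  7  7 16] [34.7 47. ] [[0.8878 0.4915 0.16  ]]
orange [169 208  18  16 130] [178.5 215.9] [[0.4855 0.1455 0.16  ]]
green [306 194  15  14 129] [313.  200.5] [[ 0.5213 -0.1631  0.095 ]]
yellow [283 192  15  15 129] [290.2 199.3] [[ 0.5248 -0.1087  0.095 ]]
blue [260 192  15  14 129] [267.3 198.5] [[ 0.5273 -0.0539  0.095 ]]
```

View pics/t1.png

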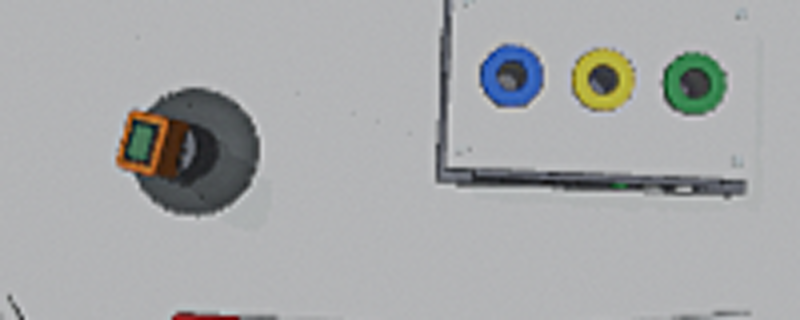

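>>> play_rows:
  plan:
    - [[0.5, -0.32, 0, 0, 0, 0, 1], [1, -0.65, 0, 0, 0, 0, 1], [1, -0.65, 0, 0, 0, 0, 1], [1, -0.65, 0, 0, 0, 0, 1]]

```text
t: 0.65
eef_pos: [0.3367, -0.4008, 0.2506]
ee_rot: [180.0, -0.0, 23.3]
ft_force: [-0.3, -0.9, 0.9]
grip_width: 0.0853
finger_force: 0.0
```

>>> play_rows:
  plan:
    - [[0.5, -0.32, 0, 0, 0, 0, 1], [1, -0.65, 0, 0, 0, 0, 1], [1, -0.65, 0, 0, 0, 0, 1], [1, -0.65, 0, 0, 0, 0, 1]]

```text
t: 1.15
eef_pos: [0.436, -0.253, 0.2503]
ee_rot: [-180.0, -0.0, 23.3]
ft_force: [-0.2, -1.5, 0.8]
grip_width: 0.0854
finger_force: 0.0
```

>>> play_rows:
  plan:
    - [[0.33, -0.2, 0, 0, 0, 0, 1], [0.65, -0.4, 0, 0, 0, 0.15, 1], [0.65, -0.4, 0, 0, 0, 0.3, 1], [0.65, -0.4, 0, 0, 0, 0.45, 1], [0.65, -0.4, 0, 0, 0, 0.6, 1], [0.65, -0.4, 0, 0, 0, 0.6, 1], [0.65, -0.4, 0, 0, 0, 0.6, 1]]

```text
t: 2.02
eef_pos: [0.5008, -0.1625, 0.2501]
ee_rot: [180.0, 0.0, -12.8]
ft_force: [-0.5, -0.1, 0.5]
grip_width: 0.0852
finger_force: 0.0
```

```bash
python3 - <<'E'
from h import *
T=pose();print(T.round(4)[:3,3],state()['ee_rot'],state()['t'])
f,c=grab('wrist')
for col in('green','yellow','blue'):
    for l,s,ct in blobs(mask(f,col),100):
        print(col,s,ct.round(1),plane(c,ct,.095).round(4))
cv2.imwrite('pics/w1.png',cv2.cvtColor(f,cv2.COLOR_RGB2BGR))
E
```

```text
[ 0.5008 -0.1625  0.2501] [ 1.79990462e+02  9.90282437e-03 -1.27875585e+01] 2.025
green [237 146  38  37 839] [255.3 163.6] [[ 0.5214 -0.1641  0.095 ]]
yellow [183 155  37  37 784] [200.9 173. ] [[ 0.5242 -0.1097  0.095 ]]
blue [130 164  37  37 800] [148.4 182. ] [[ 0.5273 -0.0557  0.095 ]]
```

View pics/w1.png

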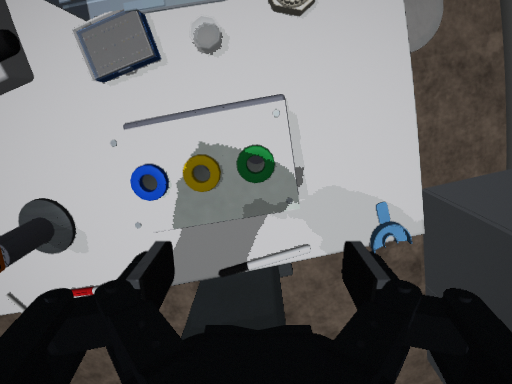

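The wrist view shows the green collar at (255,164), and ray casts from the two cameras agree to about 1 mm. I'll go to the thermometer next.

>>> play_rows:
  plan:
    - [[-0.14, -0.4, 0, 0, 0, 0, 1], [-0.28, -0.8, 0, 0, 0, 0, 1], [-0.28, -1, 0, 0, 0, 0, 1], [-0.28, -1, 0, 0, 0, 0, 1]]

```text
t: 2.58
eef_pos: [0.4936, -0.0043, 0.2505]
ee_rot: [-180.0, -0.0, -12.6]
ft_force: [-0.5, -0.4, -0.9]
grip_width: 0.0853
finger_force: 0.0
```

>>> play_rows:
  plan:
    - [[-0.14, -0.4, 0, 0, 0, 0, 1], [-0.28, -0.8, 0, 0, 0, 0, 1], [-0.28, -0.98, 0, 0, 0, 0, 1], [-0.28, -0.98, 0, 0, 0, 0, 1], [-0.28, -0.98, 0, 0, 0, 0, 1], [-0.28, -0.98, 0, 0, 0, 0, 1]]

```text
t: 3.32
eef_pos: [0.4749, 0.0738, 0.2502]
ee_rot: [-177.2, 0.1, -8.5]
ft_force: [0.1, -0.1, 0.4]
grip_width: 0.0853
finger_force: 0.0
```

```bash
python3 - <<'E'
from h import *
T=pose();print(T.round(4)[:3,3],state()['ee_rot'],state()['t'])
f,c=grab('wrist')
for l,s,ct in blobs(mask(f,'orange'),100):
    print(s,ct.round(1),plane(c,ct,.160).round(4))
cv2.imwrite('pics/w2.png',cv2.cvtColor(cv2.resize(f[120:280,150:350],None,fx=4,fy=4)[:600],cv2.COLOR_RGB2BGR))
E
```

```text
[0.4749 0.0738 0.2502] [-1.77220193e+02  1.10177734e-01 -8.45621900e+00] 3.325
[ 151  168   46   54 1378] [175.4 191.2] [[0.4945 0.1411 0.16  ]]
```

View pics/w2.png

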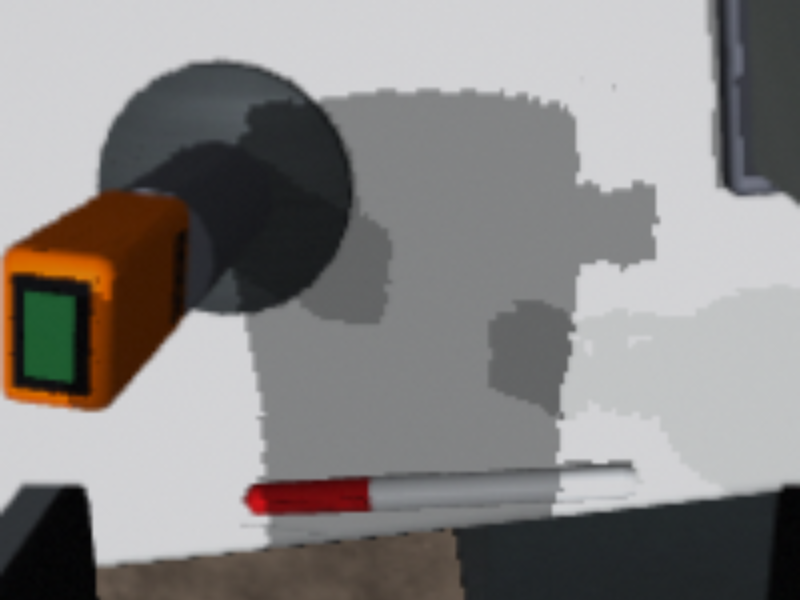

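The handle's display is at crop (50,338), which is full-frame (162,204). The arm stopped short and is slightly tilted, so I'll check the joints.

```bash
python3 - <<'E'
from h import *
s=state();print(s['joint_positions'],s['dq'])
T=pose();c=cam('wrist',T)
# top face corners guesses from crop
q=np.array([[5,250],[110,250],[105,408],[5,398]])/4+[150,120]
p=plane(c,q,.160);print(p.round(4),p.mean(0))
print(np.degrees(np.arctan2(*(p[1]-p[2])[[1,0]])),np.linalg.norm(p[1]-p[2]),np.linalg.norm(p[0]-p[1]))
print(np.degrees(np.arctan2(*(p[0]-p[3])[[1,0]])))
E
```

```text
[ -8.51409252 -15.55179808 -14.89750551  90.77097996   2.78611872
 179.93462583] [ 0.02897148 -0.18867066 -0.17788538  0.01246549 -0.12791967  0.0869969 ]
[[0.504  0.1589 0.16  ]
 [0.5011 0.138  0.16  ]
 [0.4692 0.1464 0.16  ]
 [0.4739 0.1667 0.16  ]] [0.4870295 0.1525149 0.16     ]
-14.796128273831375 0.03300316289556629 0.02109017686351164
-14.533708563126577
```

```bash
cat >> h.py <<'E'
def go(p,yaw):
    T=pose();D=R.from_euler('xyz',[180,0,yaw],degrees=True).as_matrix()
    sh=T[:3,:3].T@(np.array(p)-T[:3,3])/.15;rv=np.degrees(R.from_matrix(T[:3,:3].T@D).as_rotvec())/60
    print(sh.round(4),rv.round(4))
E
python3 -c "
from h import *
go([.475,.075,.25],48)"
```

```text
[-0.0003 -0.0071  0.0015] [-0.0436 -0.0211 -0.9407]
```

>>> play_rows:
  plan:
    - [[0, 0, 0, -0.01, -0.005, -0.16, 1], [0, 0, 0, -0.02, -0.01, -0.33, 1], [0, 0, 0, -0.03, -0.015, -0.5, 1], [0, 0, 0, -0.035, -0.02, -0.67, 1], [0, 0, 0, -0.04, -0.02, -0.84, 1], [0, 0, 0, -0.044, -0.021, -0.94, 1], [0, 0, 0, -0.044, -0.021, -0.94, 1]]

```text
t: 4.25
eef_pos: [0.4747, 0.0741, 0.2503]
ee_rot: [180.0, -0.0, 47.9]
ft_force: [0.8, 0.4, 0.1]
grip_width: 0.0855
finger_force: 0.0
```

>>> play_rows:
  plan:
    - [[0, 0, 0, 0, 0, -0.16, 1], [0, 0, 0, 0, 0, -0.33, 1], [0, 0, 0, 0, 0, -0.5, 1], [0, 0, 0, 0, 0, -0.67, 1], [0, 0, 0, 0, 0, -0.84, 1], [0, 0, 0, 0, 0, -0.98, 1], [0, 0, 0, 0, 0, -0.98, 1]]

```text
t: 5.12
eef_pos: [0.4747, 0.0741, 0.2503]
ee_rot: [180.0, 0.0, 106.6]
ft_force: [-0.4, 0.4, 1.2]
grip_width: 0.0855
finger_force: 0.0
```

>>> play_rows:
  plan:
    - [[0, 0, 0, 0, 0, -0.16, 1], [0, 0, 0, 0, 0, -0.33, 1], [0, 0, 0, 0, 0, -0.5, 1], [0, 0, 0, 0, 0, -0.67, 1], [0, 0, 0, 0, 0, -0.84, 1], [0, 0, 0, 0, 0, -0.98, 1], [0, 0, 0, 0, 0, -0.98, 1]]

```text
t: 6.0
eef_pos: [0.4747, 0.0742, 0.2502]
ee_rot: [-180.0, 0.0, 165.3]
ft_force: [-0.2, -0.2, -0.5]
grip_width: 0.0854
finger_force: 0.0
```

```bash
python3 -c "
from h import *
print(state()['joint_positions'])
go([.487,.1525,.25],165.4)"
```

```text
[-6.75567583e+00 -1.50389778e+01 -1.44256739e+01  9.05918187e+01
 -1.79165268e-02  7.95896358e+00]
[0.0533 0.5258 0.0015] [-0.0002  0.0004 -0.0019]
```

>>> play_rows:
  plan:
    - [[0.025, 0.25, 0, 0, 0, 0, 1], [0.053, 0.525, 0, 0, 0, 0, 1], [0.053, 0.525, 0, 0, 0, 0, 1], [0.053, 0.525, 0, 0, 0, 0, 1]]

```text
t: 6.5
eef_pos: [0.4865, 0.1523, 0.2501]
ee_rot: [-180.0, 0.0, 165.4]
ft_force: [-0.2, -0.3, -0.7]
grip_width: 0.0855
finger_force: 0.0
```

```bash
python3 - <<'E'
from h import *
T=pose();print(T.round(4)[:3,3],state()['ee_rot'],state()['t'])
f,c=grab('wrist');np.savez('w3.npz',f=f,T=T)
m=mask(f,'green')
for l,s,ct in blobs(m,50): 
    r=cv2.minAreaRect(np.argwhere(l)[:,::-1].astype(np.float32));p=plane(c,cv2.boxPoints(r),.16);print(s,p.round(4),p.mean(0))
for l,s,ct in blobs(mask(f,'orange'),100): print('o',s,ct)
cv2.imwrite('pics/w3.png',cv2.cvtColor(cv2.resize(f[130:270,160:360],None,fx=4,fy=4),cv2.COLOR_RGB2BGR))
E
```

```text
[0.4865 0.1523 0.2501] [-1.79965599e+02  1.49161658e-02  1.65399804e+02] 6.5
[253 195  14  23 310] [[0.476  0.152  0.16  ]
 [0.4785 0.1617 0.16  ]
 [0.496  0.1573 0.16  ]
 [0.4934 0.1474 0.16  ]] [0.48598771 0.15458796 0.16      ]
[  0 264  23  28 364] [[ 0.4811 -0.0833  0.16  ]
 [ 0.4859 -0.0612  0.16  ]
 [ 0.5111 -0.0759  0.16  ]
 [ 0.5065 -0.0992  0.16  ]] [ 0.49616545 -0.07991476  0.16      ]
o [245 170  30  54 896] [259.54799107 191.6875    ]
o [397 248  85  28 106] [437.35849057 262.40566038]
o [254 290  94  28 124] [301.61290323 303.62096774]
```

View pics/w3.png

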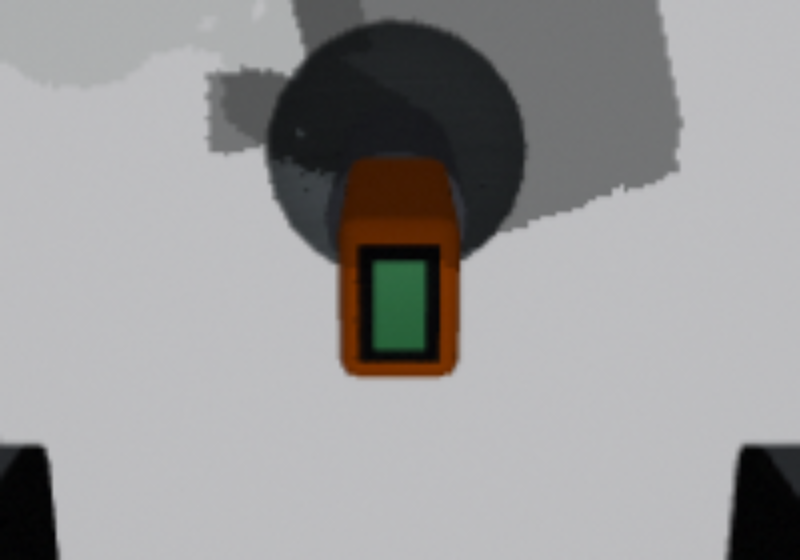

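```bash
python3 - <<'E'
from h import *
d=np.load('w3.npz');T=d['T'];c=cam('wrist',T);f=d['f']
l=max(blobs(mask(f,'green')[:, 100:400],50),key=lambda b:b[1][4]);print(l[1],l[2])
print(plane(c,[[260,206]],.16), c[2].round(4), T.round(4))
o=T[:3,:3].T@(plane(c,[[260,206]],.16)[0]-T[:3,3]);print(o)
go([.487,.1525,.13],165.4)
E
```

```text
[153 195  14  23 310] [159.29032258 205.79032258]
[[0.48598508 0.15498917 0.16      ]] [[ 2.517e-01  9.299e-01  2.683e-01  4.174e-01]
 [ 9.678e-01 -2.419e-01 -6.970e-02  1.710e-01]
 [ 1.000e-04  2.772e-01 -9.608e-01  3.723e-01]
 [ 0.000e+00  0.000e+00  0.000e+00  1.000e+00]] [[-9.677e-01  2.521e-01  1.000e-04  4.865e-01]
 [ 2.521e-01  9.677e-01 -6.000e-04  1.523e-01]
 [-3.000e-04 -6.000e-04 -1.000e+00  2.501e-01]
 [ 0.000e+00  0.000e+00  0.000e+00  1.000e+00]]
[0.00119458 0.00252725 0.09013547]
[-0.0018  0.0044  0.8014] [-0.0005  0.0004  0.0001]
```

```bash
python3 - <<'E'
from h import *
for _ in range(3): print(camera_info('wrist')['T_tool_cam'].round(4).tolist())
print(camera_info('top')['extrinsics'].round(4).tolist())
E
```

```text
[[0.0003, -0.9609, -0.277, 0.0716], [1.0, 0.0001, 0.0008, 0.0006], [-0.0007, -0.277, 0.9609, -0.1222], [0.0, 0.0, 0.0, 1.0]]
[[0.0003, -0.9609, -0.277, 0.0716], [1.0, 0.0001, 0.0008, 0.0006], [-0.0007, -0.277, 0.9609, -0.1222], [0.0, 0.0, 0.0, 1.0]]
[[0.0003, -0.9609, -0.277, 0.0716], [1.0, 0.0001, 0.0008, 0.0006], [-0.0007, -0.277, 0.9609, -0.1222], [0.0, 0.0, 0.0, 1.0]]
[[-0.0109, -0.9947, 0.1026, 0.4537], [-0.9998, 0.0126, 0.0158, -0.0346], [-0.017, -0.1024, -0.9946, 0.9812], [0.0, 0.0, 0.0, 1.0]]
```

>>> play_rows:
  plan:
    - [[0.003, 0.01, 0.1, 0, 0, 0, 0.8], [0.003, 0.01, 0.3, 0, 0, 0, 0.65], [0.003, 0.01, 0.5, 0, 0, 0, 0.55], [0.003, 0.01, 0.7, 0, 0, 0, 0.5], [0.003, 0.01, 0.8, 0, 0, 0, 0.45], [0.003, 0.01, 0.8, 0, 0, 0, 0.42], [0.003, 0.01, 0.8, 0, 0, 0, 0.4], [0.003, 0.01, 0.8, 0, 0, 0, 0.4]]

```text
t: 7.55
eef_pos: [0.4873, 0.1541, 0.1315]
ee_rot: [180.0, 0.1, 165.6]
ft_force: [0.5, 0.1, -0.1]
grip_width: 0.0341
finger_force: 0.0
```

```bash
python3 - <<'E'
from h import *
f,c=grab('wrist');cv2.imwrite('pics/w4.png',cv2.cvtColor(f,cv2.COLOR_RGB2BGR));print(camera_info('wrist')['T_tool_cam'][:3,3])
E
```

```text
[ 0.07158361  0.00056133 -0.12216901]
```

View pics/w4.png

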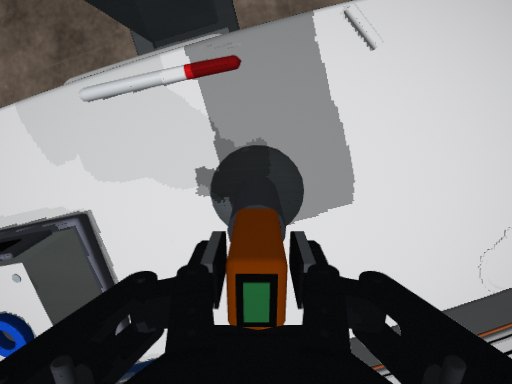

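The handle at (257,265) sits centred between the fingers, with gaps of about 4 px on each side. I'll close in small steps and watch the force.

>>> play_rows:
  plan:
    - [[0, 0, 0, 0, 0, 0, 0.34], [0, 0, 0, 0, 0, 0, 0.3], [0, 0, 0, 0, 0, 0, 0.29], [0, 0, 0, 0, 0, 0, 0.285]]

```text
t: 8.1
eef_pos: [0.4866, 0.154, 0.1303]
ee_rot: [-180.0, 0.0, 165.6]
ft_force: [-0.9, -1.1, 0.6]
grip_width: 0.0244
finger_force: 0.4
```

>>> play_rows:
  plan:
    - [[0, 0, 0, 0, 0, 0, 0.28], [0, 0, 0, 0, 0, 0, 0.28]]

```text
t: 8.35
eef_pos: [0.4866, 0.154, 0.1303]
ee_rot: [-180.0, 0.0, 165.6]
ft_force: [0.4, -1.7, 1.1]
grip_width: 0.024
finger_force: 2.8
```

>>> play_rows:
  plan:
    - [[0, 0, 0, 0, 0, 0, 0.277], [0, 0, 0, 0, 0, 0, 0.277]]

```text
t: 8.6
eef_pos: [0.4866, 0.154, 0.1303]
ee_rot: [-180.0, 0.0, 165.6]
ft_force: [-0.9, -1.9, 1.5]
grip_width: 0.0237
finger_force: 11.0
```

>>> play_rows:
  plan:
    - [[0, 0, 0, 0, 0, 0, 0.2755], [0, 0, 0, 0, 0, 0, 0.2755]]

```text
t: 8.85
eef_pos: [0.4866, 0.154, 0.1303]
ee_rot: [-180.0, 0.0, 165.6]
ft_force: [-0.8, -1.9, 1.1]
grip_width: 0.0242
finger_force: 15.0
```

>>> play_rows:
  plan:
    - [[0, 0, -0.03, 0, 0, 0, 0.2755], [0, 0, -0.1, 0, 0, 0, 0.2755], [0, 0, -0.2, 0, 0, 0, 0.2755], [0, 0, -0.32, 0, 0, 0, 0.2755], [0, 0, -0.45, 0, 0, 0, 0.2755], [0, 0, -0.58, 0, 0, 0, 0.2755], [0, 0, -0.7, 0, 0, 0, 0.2755], [0, 0, -0.8, 0, 0, 0, 0.2755]]

```text
t: 9.85
eef_pos: [0.4867, 0.1541, 0.2516]
ee_rot: [-180.0, 0.1, 165.6]
ft_force: [0.9, -0.2, -1.6]
grip_width: 0.0238
finger_force: 15.0
```

>>> play_rows:
  plan:
    - [[0, 0, 0, 0, 0, 0, 0.2755], [0, 0, 0, 0, 0, 0, 0.2755]]

```text
t: 10.1
eef_pos: [0.4863, 0.1541, 0.2496]
ee_rot: [-180.0, -0.0, 165.6]
ft_force: [-0.6, -1.1, -1.7]
grip_width: 0.0238
finger_force: 15.0
```

```bash
python3 - <<'E'
from h import *
fs,_=grab('scene');ft,_=grab('top');fw,_=grab('wrist')
np.savez('l.npz',s=fs,t=ft,w=fw,T=pose())
a=cv2.resize(fs[100:260,130:260],None,fx=3.7,fy=3.7);b=cv2.resize(fw[190:350,190:330][:, :],None,fx=2.2,fy=3.7)
cv2.imwrite('pics/l.png',cv2.cvtColor(np.hstack([a,b[:a.shape[0]]]),cv2.COLOR_RGB2BGR))
T=pose();go([.5214,-.1637,.2503],165.6)
print(camera_info('scene')['extrinsics'][:3,3],camera_info('top')['extrinsics'][:3,3])
E
```

```text
[-0.7548 -1.9934 -0.0053] [-0.0006 -0.0007 -0.0002]
[-0.27334251  0.64131796  0.57383169] [ 0.4537226  -0.03460181  0.98124042]
```

View pics/l.png

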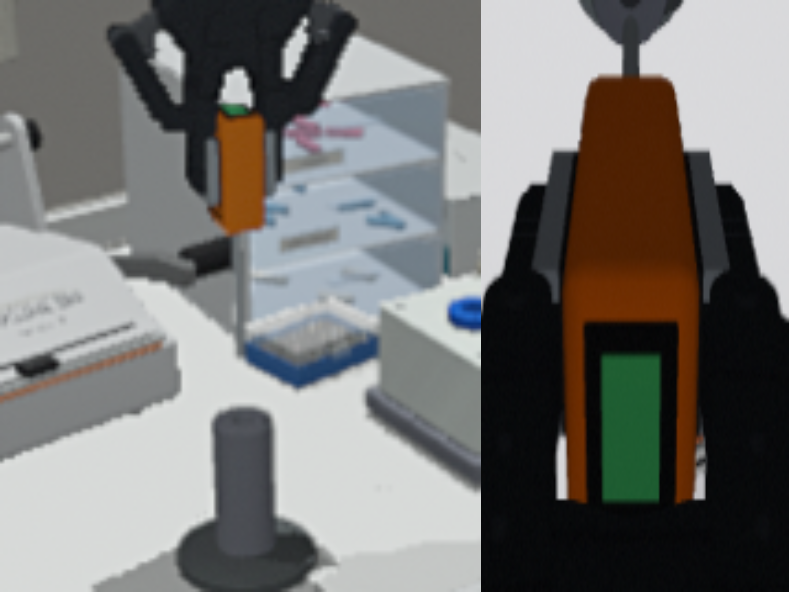

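The scene crop shows the thermometer lifted clear and upright, and the wrist crop shows the rod running out beyond the handle. I'll carry it over to the green collar.

>>> play_rows:
  plan:
    - [[-0.02, -0.05, 0, 0, 0, 0, 0.2755], [-0.06, -0.15, 0, 0, 0, 0, 0.2755], [-0.11, -0.29, 0, 0, 0, 0, 0.2755], [-0.16, -0.43, 0, 0, 0, 0, 0.2755], [-0.22, -0.57, 0, 0, 0, 0, 0.2755], [-0.27, -0.71, 0, 0, 0, 0, 0.2755], [-0.32, -0.85, 0, 0, 0, 0, 0.2755], [-0.38, -1, 0, 0, 0, 0, 0.2755]]

```text
t: 11.25
eef_pos: [0.5043, -0.0071, 0.2503]
ee_rot: [-180.0, 0.0, 165.6]
ft_force: [0.4, 0.2, -0.8]
grip_width: 0.024
finger_force: 15.0
```

>>> play_rows:
  plan:
    - [[-0.05, -0.14, 0, 0, 0, 0, 0.2755], [-0.11, -0.29, 0, 0, 0, 0, 0.2755], [-0.16, -0.43, 0, 0, 0, 0, 0.2755], [-0.22, -0.57, 0, 0, 0, 0, 0.2755], [-0.27, -0.71, 0, 0, 0, 0, 0.2755], [-0.33, -0.85, 0, 0, 0, 0, 0.2755], [-0.36, -0.95, 0, 0, 0, 0, 0.2755], [-0.375, -0.993, 0, 0, 0, 0, 0.2755]]

```text
t: 12.25
eef_pos: [0.5217, -0.1646, 0.2502]
ee_rot: [-180.0, 0.0, 165.5]
ft_force: [-0.5, 0.4, -1.2]
grip_width: 0.024
finger_force: 15.0
```

>>> play_rows:
  plan:
    - [[0, 0, 0.03, 0, 0, 0, 0.2755], [0, 0, 0.06, 0, 0, 0, 0.2755], [0, 0, 0.08, 0, 0, 0, 0.2755], [0, 0, 0.08, 0, 0, 0, 0.2755], [0, 0, 0.08, 0, 0, 0, 0.2755]]

```text
t: 12.88
eef_pos: [0.5219, -0.1635, 0.2385]
ee_rot: [-180.0, 0.0, 165.6]
ft_force: [0.2, -0.3, -0.4]
grip_width: 0.0237
finger_force: 15.0
```

```bash
python3 - <<'E'
from h import *
T=pose();print(T[:3,3].round(4),state()['ee_rot'],camera_info('wrist')['T_tool_cam'][:3,3])
fw,c=grab('wrist');ft,_=grab('top');np.savez('g.npz',w=fw,t=ft,T=T)
for l,s,ct in blobs(mask(fw,'green'),100): print(s,ct)
a=cv2.resize(fw[130:250,200:320],None,fx=5,fy=5)[:600,:600]
cv2.imwrite('pics/g.png',cv2.cvtColor(a,cv2.COLOR_RGB2BGR))
cv2.imwrite('pics/gt.png',cv2.cvtColor(cv2.resize(ft[160:240,270:350],None,fx=7,fy=7),cv2.COLOR_RGB2BGR))
E
```

```text
[ 0.5219 -0.1635  0.2385] [-1.79984168e+02  4.12591949e-02  1.65603601e+02] [ 0.07158142  0.00056262 -0.12216731]
[238 168  38  38 828] [256.32850242 185.19444444]
[ 245  286   27   40 1055] [257.69194313 305.32227488]
```

View pics/g.png

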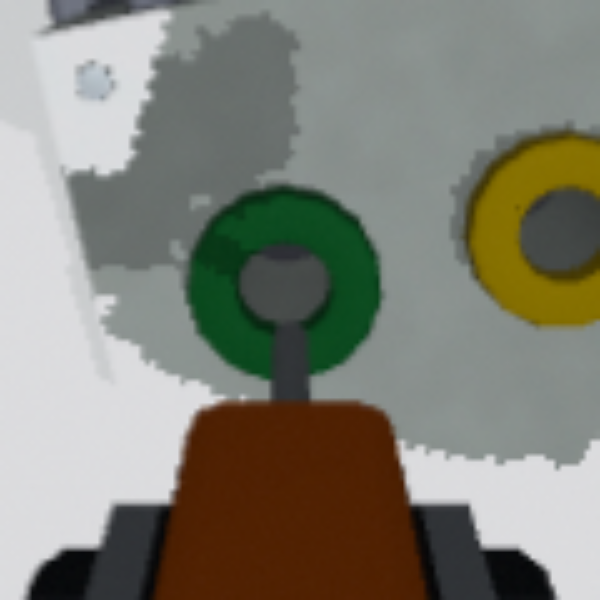

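Wrist crop: the collar's top bore centre is at about (284.5,288), and the rod tip is at about (290,335) at a higher z. Next I'll compute the offset between them.

```bash
python3 - <<'E'
from h import *
d=np.load('g.npz');T=d['T'];c=cam('wrist',T);f=d['w']
cw=np.array([[284.5,288]])/5+[200-.4,130-.4]
tp=np.array([[290,335]])/5+[200-.4,130-.4]
C=plane(c,cw,.095)[0];P=plane(c,tp,.1235)[0];print(C,P,'err tool/.15',T[:3,:3].T@(C-P)/.15)
# collar top: ring ellipse fit on bright-green and hole contour
h=cv2.cvtColor(f,cv2.COLOR_RGB2HSV)
sub=f[160:215,230:285].astype(int);print(sub[::3,27].tolist())
g=[l for l in blobs(mask(f,'green'),100) if l[1][1]<250][0][0].astype(np.uint8)
cs,_=cv2.findContours(g,cv2.RETR_CCOMP,cv2.CHAIN_APPROX_NONE)
for k in cs:
    if len(k)>20: print(len(k),cv2.fitEllipse(k),cv2.minEnclosingCircle(k))
# rod axis: column centre per row
for r in range(194,211,2): print(r,f[r,250:268].sum(1).tolist())
E
```

```text
[ 0.51956992 -0.16330364  0.095     ] [ 0.52069648 -0.16251404  0.1235    ] err tool/.15 [ 0.00610255 -0.0069135   0.18999757]
[[106, 111, 110], [131, 139, 136], [110, 115, 113], [11, 68, 28], [12, 75, 32], [11, 74, 32], [18, 57, 32], [45, 46, 52], [70, 75, 73], [71, 75, 74], [71, 75, 74], [71, 75, 73], [50, 52, 55], [50, 52, 55], [50, 53, 56], [51, 54, 57], [48, 52, 56], [78, 34, 3], [79, 33, 2]]
164 ((256.4029541015625, 186.0224151611328), (34.6270637512207, 35.81169891357422), 82.47470092773438) ((256.5, 186.43548583984375), 19.10222816467285)
194 [76, 66, 79, 86, 110, 171, 196, 183, 178, 155, 101, 75, 61, 81, 104, 114, 115, 114]
196 [118, 117, 108, 91, 75, 138, 153, 157, 158, 158, 149, 127, 111, 113, 113, 115, 116, 111]
198 [118, 115, 120, 118, 126, 149, 158, 156, 157, 155, 152, 141, 119, 117, 118, 115, 117, 116]
200 [115, 118, 116, 120, 133, 147, 156, 158, 159, 158, 152, 137, 123, 117, 118, 117, 114, 117]
202 [109, 114, 113, 114, 128, 145, 153, 159, 161, 157, 155, 144, 121, 119, 116, 119, 114, 112]
204 [119, 107, 113, 113, 132, 150, 155, 158, 159, 153, 152, 142, 119, 225, 248, 379, 408, 424]
206 [424, 415, 406, 400, 210, 151, 155, 156, 156, 154, 154, 208, 400, 430, 431, 431, 430, 430]
208 [425, 422, 419, 422, 220, 148, 156, 156, 156, 153, 150, 157, 400, 434, 434, 435, 431, 430]
210 [227, 227, 223, 223, 146, 128, 128, 132, 129, 126, 128, 126, 214, 228, 228, 230, 227, 227]
```

>>> play_rows:
  plan:
    - [[0.005, -0.003, 0, 0, 0, 0, 0.2755], [0.009, -0.006, 0.03, 0, 0, 0, 0.2755], [0.009, -0.006, 0.07, 0, 0, 0, 0.2755], [0.009, -0.006, 0.11, 0, 0, 0, 0.2755], [0.009, -0.006, 0.135, 0, 0, 0, 0.2755], [0.009, -0.006, 0.135, 0, 0, 0, 0.2755], [0.009, -0.006, 0.135, 0, 0, 0, 0.2755]]

```text
t: 13.85
eef_pos: [0.5203, -0.1642, 0.2183]
ee_rot: [-180.0, 0.0, 165.6]
ft_force: [-0.5, -0.1, -1.1]
grip_width: 0.0243
finger_force: 15.0
```

```bash
python3 - <<'E'
from h import *
T=pose();print(T[:3,3].round(4),state()['ee_rot'],camera_info('wrist')['T_tool_cam'][:3,3])
fw,c=grab('wrist');np.savez('g2.npz',w=fw,T=T)
a=cv2.resize(fw[160:230,220:300],None,fx=8,fy=8,interpolation=cv2.INTER_CUBIC)
cv2.imwrite('pics/g2.png',cv2.cvtColor(cv2.convertScaleAbs(a,alpha=2),cv2.COLOR_RGB2BGR))
E
```

```text
[ 0.5203 -0.1642  0.2183] [-1.79982173e+02  4.39513707e-02  1.65590093e+02] [ 0.07158164  0.00056225 -0.12216739]
```

View pics/g2.png

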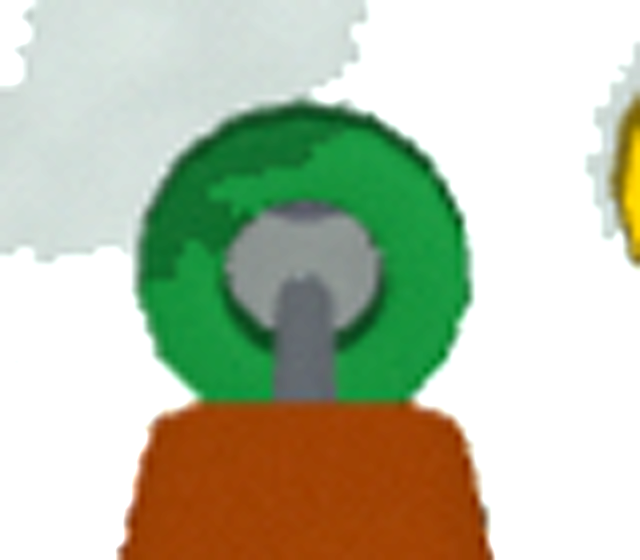

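The bore's top centre is at crop (304,277) and the tip centre at (304.5,302). The tip is about 8 mm higher, so it shows some parallax.

```bash
python3 - <<'E'
from h import *
d=np.load('g2.npz');T=d['T'];c=cam('wrist',T)
q=lambda x,y:np.array([[x,y]])/8+[220-.44,160-.44]
C=plane(c,q(304,277),.095)[0];P=plane(c,q(304.5,302),.1033)[0];print(C,P,'err tool mm',T[:3,:3].T@(C-P)*1e3)
# stand top consistency: known tilt check via scene rod line
f,cs=grab('scene')
E
```

```text
[ 0.51939961 -0.16332302  0.095     ] [ 0.51980929 -0.16337243  0.1033    ] err tool mm [ 0.41545737 -0.05150793  8.29970017]
```

>>> play_rows:
  plan:
    - [[0.002, 0, 0.01, 0, 0, 0, 0.2755], [0.002, 0, 0.03, 0, 0, 0, 0.2755], [0.002, 0, 0.055, 0, 0, 0, 0.2755], [0.002, 0, 0.08, 0, 0, 0, 0.2755], [0.002, 0, 0.105, 0, 0, 0, 0.2755], [0.002, 0, 0.13, 0, 0, 0, 0.2755], [0.002, 0, 0.15, 0, 0, 0, 0.2755], [0.002, 0, 0.15, 0, 0, 0, 0.2755]]

```text
t: 14.95
eef_pos: [0.5199, -0.164, 0.1953]
ee_rot: [-180.0, 0.0, 165.6]
ft_force: [0.3, 0.8, -0.4]
grip_width: 0.0239
finger_force: 15.0
```

>>> play_rows:
  plan:
    - [[0, 0, 0.02, 0, 0, 0, 0.2755], [0, 0, 0.05, 0, 0, 0, 0.2755], [0, 0, 0.085, 0, 0, 0, 0.2755], [0, 0, 0.12, 0, 0, 0, 0.2755], [0, 0, 0.155, 0, 0, 0, 0.2755], [0, 0, 0.185, 0, 0, 0, 0.2755], [0, 0, 0.203, 0, 0, 0, 0.2755], [0, 0, 0.203, 0, 0, 0, 0.2755]]

```text
t: 15.95
eef_pos: [0.5199, -0.1641, 0.165]
ee_rot: [-180.0, 0.0, 165.6]
ft_force: [-0.4, -0.2, -1.7]
grip_width: 0.024
finger_force: 15.0
```

>>> play_rows:
  plan:
    - [[0, 0, 0, 0, 0, 0, 0.2755], [0, 0, 0, 0, 0, 0, 0.2755], [0, 0, 0, 0, 0, 0, 0.2755], [0, 0, 0, 0, 0, 0, 0.2755]]

```text
t: 16.45
eef_pos: [0.52, -0.1641, 0.1652]
ee_rot: [-180.0, 0.0, 165.6]
ft_force: [0.0, 1.1, -1.0]
grip_width: 0.0236
finger_force: 15.0
```

```bash
python3 - <<'E'
from h import *
f,c=grab('wrist');print(state()['t'],state()['dq'].round(2),state()['eef_pos'])
a=cv2.resize(f[150:240,200:310],None,fx=6,fy=6,interpolation=cv2.INTER_CUBIC)
cv2.imwrite('pics/e.png',cv2.cvtColor(cv2.convertScaleAbs(a,alpha=2),cv2.COLOR_RGB2BGR))
E
```

```text
16.5 [ 0.05  0.01 -0.05  0.09  0.07 -0.08] [ 0.52003006 -0.16413478  0.16523309]
```

View pics/e.png

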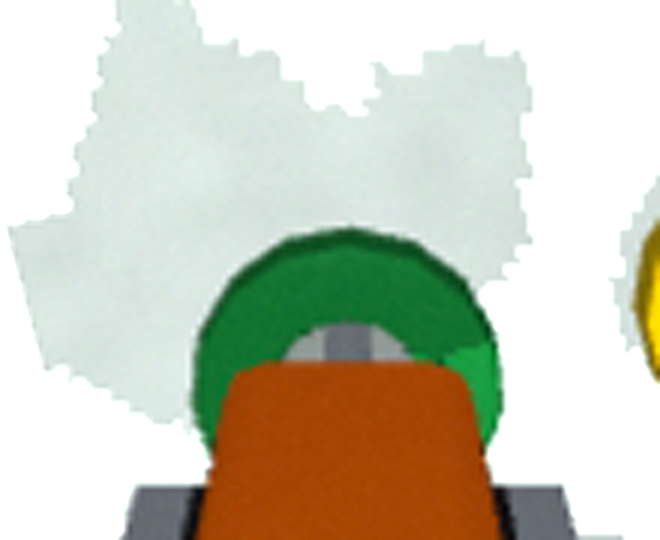

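The rod is at crop x≈349 and the collar's centre at ≈348, so it is centred. It is still, shows no contact force, and the computed tip height is about 0.050 m, 45 mm below the collar's top.

```bash
python3 -c "
from bench import *
print(finish_job())"
```

```text
the job is handed in; nothing more can be done
None
```

I handed the job in at about 16.5 s, with the thermometer held still and upright at 15 N, centred in the green collar's bore, its tip about 45 mm below the collar's top and no contact force showing.

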